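# Clamp the soldering pallet

## Robot

A 6-joint arm with a two-finger parallel gripper is mounted at the origin on the work surface. World frame = base frame: x ahead of the robot, y to its left, z up, the work surface at z = 0. Lengths are in mm, angles in degrees, forces in N, time in s.
With the tool pointing down it reaches from about 325 to 850 mm from the base axis. Payload 15.5 kg.
Tool frame: the origin (TCP) lies at the very end of the fingers, on their centre line; the grasp point (between the pads) lies 19 mm behind it (r.tcp_to_grasp is the distance from the TCP to the grasp point, in mm); z points along the fingers, y is the line along which they close (so a half turn about z gives the same grasp; the last joint's range is limited). The gripper opens to 91 mm and grips with 3 to 60 N. Pads are 32 mm wide; open, the fingers measure 118 mm over their backs; the gripper's body (76 mm by 178 mm) begins 60 mm behind the grasp point.
Start: joints at [-81.159, 28.281, 77.091, -0, 74.628, -5.472], TCP at [154.507, -605.602, 213.915] pointing down, gripper open.
Joint ranges: [-166.48, 166.48], [-47.26, 123.95], [12.59, 153.08], [-70.14, 250.14], [6.76, 159.57], [-176.63, 176.63]. Speed limits (degrees/s): [108.29, 108.29, 147.25, 172.46, 172.46, 172.46].

## Interface

Orientations are given as [roll, pitch, yaw] about the fixed x, y, z axes, in that order (R = Rz(yaw) Ry(pitch) Rx(roll)).
In Python, from bench import readout, viewer, order, r gives the robot as it stands. The module is installed in compiled form; this text tells all that it offers.
- The arm moves only by the tool carry_out, never from a script. Its argument "series" is a list of rows, each a list of 3 entries, a list of its own where there are three numbers: the closure in counts, from 0 (fully open) to 255 (shut), then the shift along the tool's x, y, z in mm, then the turn, a rotation vector about the tool's x, y, z in rad. A call has 1 to 10 rows; each row is the pose to reach, as a shift and turn from the pose commanded when the call began, along the tool's axes at that moment; what a row does not reach only later rows make up. A row lasts 1/8 s, in which the tool goes at most 62.5 mm and 10.7 degrees, less where a joint would pass 70% of its speed; a pose out of reach is approached as far as the arm can. A call with a gripper value outside its range is refused whole. The fingers move at their own pace and stop on an object; "force" is the grip in N (left out, the last holds). Time passes only in rows, so rows that repeat a pose let the fingers close. It gives the time, the measured TCP pose, the force, the opening and the grip force at its end, in the units of the state.
- readout.state(): the state, without advancing time (a new reading comes with each control period).
- viewer.grab_frame(name): name is "scene" or "top"; returns (picture, depth): 420x560x3 uint8, red, green, blue; 420x560 float32, mm along the optical axis (not along the pixel's ray), 0 where there is no reading.
- viewer.camera_info(name): a dict with "mtx" (3x3 intrinsics, pixels), "distortion" ([k1, k2, p1, p2, k3] as OpenCV has them; the pictures are not rectified), "world_from_camera" (4x4, takes a point from camera to world coordinates). Camera axes: x right, y down, z forward; pixel columns grow to the right and rows downward; lengths in mm; the calibration is good to about 2 mm. A picture is of the moment at which its call begins. camera_info takes no time and is no camera call.
- order.sign_off(): hands the job in; it is judged then, once.
Trained networks look in the newest picture that a camera, given by its name, has taken for a name from the list of things; names that differ only in an ending like _2 or _b are one class to them, and where a whole thing is asked for, a point or a joint stands for the part that bears it (a point fixed in the world has none). Each returns a list of dicts, best first, with "confidence" (0 to 1); they miss things now and then, are a little off and sometimes report something else, mostly with a low value. They report only what shows in the picture. A call takes as long as a camera call. They do not tell look-alikes from the thing itself.
- viewer.recognise(camera, thing): "extent" ([left, top, width, height] in pixels, round what is visible of it).
The state is a dict: "t": time; "joints": joint angles; "joint_vel": joint speeds; "joint_efforts": joint torques, N m; "position": TCP position; "tcp_rot": TCP orientation; "contact_force": force on the tool from outside, world axes, zero at the start; "ft_torque": the same for the moment, N m; "grip_width": finger opening in mm; "grasp_force": force on a finger pad.
Only numpy, scipy, OpenCV 4.12 (cv2) and the standard library are available. Lean on these libraries where they do the work, as an engineer would, in place of code of your own. Each camera call takes 0.05 s, during which the arm holds its last target. There are 200 camera calls.

## Task

The soldering pallet lies in the slideway of the screw clamp but has not been pushed in. Slide it fully home against the end stop, then turn the smooth ball knob on top of the spindle clockwise (seen from above) until the clamp's sprung foot holds the pallet down firmly, with about 25 N: under 15 N it would work loose while being soldered, and over 40 N the pallet cracks. Leave it home and clamped like that, hands off, and do not shift the solder spool, the jar or the fan.

Things in the scene. Friction and masses are not known exactly. Their poses are not given: they have to be found in the camera images.
- clamp: Screw clamp fixed to the bench. Origin: bench level, on the spindle axis; x = the way the pallet is pushed home, y to its column, z up. Base plate 14 mm thick, x -154 to 78, y -68 to 108 mm. Slideway along x between steel rails 83 mm apart, 24 mm high. The column (y = 84 mm) carries an overhung arm, 46 mm wide, y -30 to 110, z 74 to 102 mm, with a brass bush round the spindle up to 112 mm.
- stop_face (a point): Centre of the end stop's face that the pallet must touch: 45 mm beyond the spindle axis (clamp x), 19 mm above the bench; axes as the clamp's. The stop is 70 mm wide, 34 mm high.
- ball_centre (a point): Centre of the ball knob: black polished ball, 42 mm across, on top of the upright spindle, 166 mm above the bench at the start; it sinks 4 mm per radian turned clockwise. Slippery: it needs a grip of about 40 N or more across its widest part; pads that bear over 10 mm above its centre are squeezed off upwards. Free space of 40 mm or more below the centre, down to the bush.
- ball_knob (a joint): Turn of the ball knob, rad, 0 at the start, growing clockwise from above (tightening), stop at 5.2. Thread friction 0.22 N m holds it either way and it stays where it is left. Besides, each newton on the foot loads the knob with 0.004 N m towards unscrewing (0.1 N m at 25 N; a hand pressing down on the ball relieves it alike), so torque readings taken in a like way shift by that.
- spindle: Steel spindle, goes straight down 4 mm per radian of the knob. Origin: the ball's centre. At its lower end the foot, a 24 mm rubber-faced disc on a stud, sprung at 10 N per mm (25 N is 2.5 mm, or 0.63 rad, past first touch). How far the foot stands out was set by hand and is not known: at the start it is 3 to 10 mm above the height of the pallet's land that it will press on.
- pallet: Brown soldering pallet, loose, 150 x 80 x 10 mm, about 0.35 kg, with rows of small capsules, an upright tab at its near end and a steel land (26 x 60 mm, 4 mm high, centred at x = 30 mm) that comes under the foot when home. Origin: centre of underside; x towards the stop, z up. It lies on the base plate between the rails (1.5 mm play each side), pulled out 25 to 55 mm.
- pallet_front (a point): Middle of the pallet's far edge face, the one that meets the end stop: pallet x = 75 mm, 5 mm above its underside (19 mm above the bench).
- tab_centre (a point): Centre of the upright aluminium tab at the pallet's near end, to push or grip: 8 mm thick (along pallet x), 46 mm wide, 10 to 46 mm above the pallet's underside. This point is 42 mm above the bench, at pallet x = -71 mm. The nearest capsules are 28 mm behind the tab.
- spool: Solder spool standing on end beside the clamp, 61 mm diameter, 46 mm high, 0.4 kg; origin at the centre of its underside. Leave it alone.
- jar: Glass jar with orange lid, 72 mm diameter, 115 mm high; origin at the centre of its underside. Leave it alone.
- fan: Black square bench fan standing on edge, 38 x 119 x 119 mm; origin at the centre of its underside. Leave it alone.
Things that resemble listed ones, but are neither listed nor needed, are in the scene too. Leave any red look-alike of the pallet alone.

How it is judged (in metres and radians):
On the way:
1. the pallet stands fully home against the end stop, not yet clamped (x of pallet_front in the frame of stop_face above -0.002 m and contact force between spindle and pallet below 1 N), for 0.2 s.
At the end, for the whole second after the job is handed in: the pallet stands against the end stop (within 2 mm), at rest, held down by the foot with 15 to 40 N, and the ball knob stays still (x of pallet_front in the frame of stop_face above -0.002 m and contact force between spindle and pallet between 15 and 40 N and linear speed of pallet below 0.01 m/s and velocity of joint ball_knob between -0.02 and 0.02 rad/s); the robot touches nothing.
It fails at once if the foot is overtightened on the pallet (over 40 N) (contact force between spindle and pallet above 40 N).
It fails at once if a bystander (spool, jar, fan) is shifted more than 15 mm (distance of any of spool, jar, fan from where it was at the start of the episode above 0.015 m).
It also fails if it takes over 67 s, if anything falls off the work surface, if the arm or the gripper's body presses on something with over 40 N, if the wrist force passes 120 N, or if a joint passes its speed limit or range.

## Working session

There is one attempt and no reset: what is moved stays moved. The work goes in short steps, Python scripts to look and compute and a tool call to move; the robot and the scene stay as the last step left them, time stands still between calls to the robot, and variables do not carry over. Pictures are saved under pics/ and viewed, at most 10 in all, crops included, and the job is handed in when it is done.

Besides the shell and the picture viewer there is one more tool, called after "Emit:" by a JSON object that holds its "method" and its "body", one argument or row to a line. carry_out: Moves the arm, as the interface text tells. Its arguments: {"type":"object","properties":{"series":{"type":"array","items":{"type":"array"}},"force":{"type":"number"}},"required":["series"]}

```bash
mkdir -p pics; cat > h.py <<'E'
import numpy as np, cv2
from bench import readout, viewer, order, r
def world(cam,u,v,d,info=None):
    i=viewer.camera_info(cam); p=cv2.undistortPoints(np.array([[[u,v]]],float),np.array(i["mtx"]),np.array(i["distortion"]))[0,0]
    return (np.array(i["world_from_camera"])@np.array([p[0]*d,p[1]*d,d,1]))[:3]
def onplane(cam,u,v,z):
    a=world(cam,u,v,100.);b=world(cam,u,v,1000.); return a+(b-a)*(z-a[2])/(b[2]-a[2])
def cloud(cam,depth):
    i=viewer.camera_info(cam); vv,uu=np.mgrid[:420,:560]
    p=cv2.undistortPoints(np.stack([uu.ravel(),vv.ravel()],1).astype(float)[:,None],np.array(i["mtx"]),np.array(i["distortion"]))[:,0]
    d=depth.ravel()[:,None]; P=np.hstack([p*d,d]); T=np.array(i["world_from_camera"])
    return (P@T[:3,:3].T+T[:3,3]).reshape(420,560,3)
def snap(cam,name):
    im,d=viewer.grab_frame(cam); cv2.imwrite(f"pics/{name}.png",im[:,:,::-1]); np.save(f"pics/{name}.npy",d); return im,d
E
python3 - <<'E'
from h import *
for c in("scene","top"):
    im,d=snap(c,c+"0"); W=cloud(c,d)
    print(c,viewer.camera_info(c)["world_from_camera"])
    for t in("clamp","ball_centre","pallet","tab_centre","spool","jar","fan"):
        for k in viewer.recognise(c,t)[:3]:
            l,tp,w,h=k["extent"];u,v=l+w/2,tp+h/2
            print(t,round(k["confidence"],2),np.round(k["extent"]),np.round(W[int(v),int(u)]))
a=cv2.imread("pics/scene0.png");b=cv2.imread("pics/top0.png")
print(readout.state())
E
```

```text
scene [[ 6.31274740e-01  5.91594649e-01 -5.01505708e-01  1.00756996e+03]
 [ 7.75534440e-01 -4.76343589e-01  4.14298343e-01 -4.37160393e+02]
 [ 6.20765375e-03 -6.50471027e-01 -7.59505700e-01  8.79474389e+02]
 [ 0.00000000e+00  0.00000000e+00  0.00000000e+00  1.00000000e+00]]
clamp 0.57 [252. 211. 106.  93.] [631. -53.  93.]
ball_centre 0.57 [300. 219.  15.  20.] [619. -43. 178.]
pallet 0.97 [261. 211.  61.  59.] [539. -15.  29.]
pallet 0.8 [312. 158.  58.  44.] [453. 243.  10.]
pallet 0.7 [296. 216.  22.  21.] [617. -41. 182.]
tab_centre 0.69 [263. 212.  56.  61.] [541. -20.  26.]
tab_centre 0.69 [181. 192.  64.  50.] [ 337. -117.   10.]
jar 0.71 [106. 289.  46.  53.] [ 518. -423.  103.]
top [[-3.04981427e-02 -9.98859815e-01  3.67278326e-02  4.58713860e+02]
 [-9.99533418e-01  3.05391255e-02  5.55229685e-04 -1.35812548e+01]
 [-1.67623251e-03 -3.66937625e-02 -9.99325151e-01  1.42591566e+03]
 [ 0.00000000e+00  0.00000000e+00  0.00000000e+00  1.00000000e+00]]
clamp 0.56 [244. 150.  70.  91.] [575.  -5.  33.]
clamp 0.16 [277. 167.  17.  17.] [613. -25. 184.]
ball_centre 0.57 [274. 164.  20
[... 598 characters left out ...]
9.]
{'t': 0.8, 'joints': array([-8.11595777e+01,  2.82791333e+01,  7.70922693e+01,  9.25980806e-04,
        7.46292864e+01, -5.47412254e+00]), 'joint_vel': array([ 0.04714376, -0.03837925,  0.01583272, -0.11070329, -0.04738034,
        0.00651275]), 'joint_efforts': array([-2.21794566e-03, -8.78638816e+01, -3.82245719e+01,  7.09779072e-02,
        4.41279786e-02, -5.60824969e-05]), 'position': array([ 154.50928119, -605.58584699,  213.93264511]), 'tcp_rot': array([-1.79999399e+02, -9.54515027e-04,  1.43142994e+01]), 'contact_force': array([ 0.63522601, -0.3345357 ,  0.21665559]), 'ft_torque': array([-0.00979867,  0.02778228,  0.01884467]), 'grasp_force': 0.0, 'grip_width': 90.98532716104182}
```

```bash
python3 - <<'E'
import cv2
b=cv2.imread("pics/top0.png")[140:270,220:370]; cv2.imwrite("pics/c1.png",cv2.resize(b,None,fx=4.6,fy=4.6,interpolation=2))
b=cv2.imread("pics/scene0.png")[170:320,230:380]; cv2.imwrite("pics/c2.png",cv2.resize(b,None,fx=4,fy=4,interpolation=2))
E
```

```text
(no output)
```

View pics/c1.png

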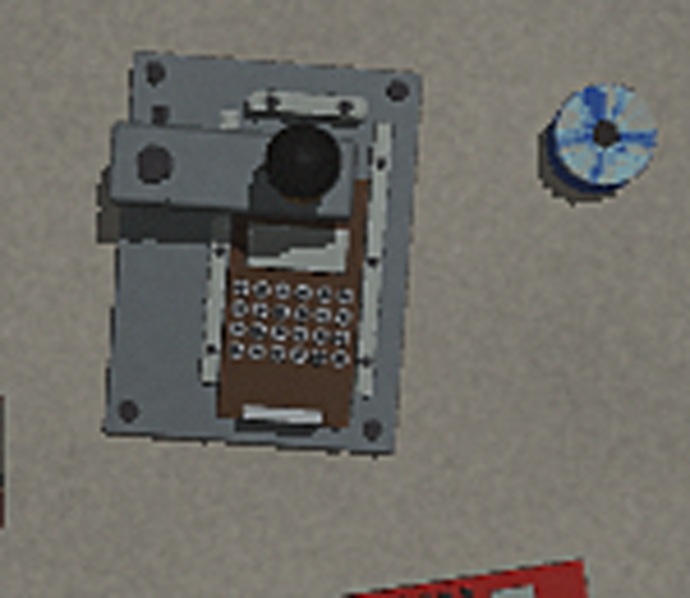

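View pics/c2.png

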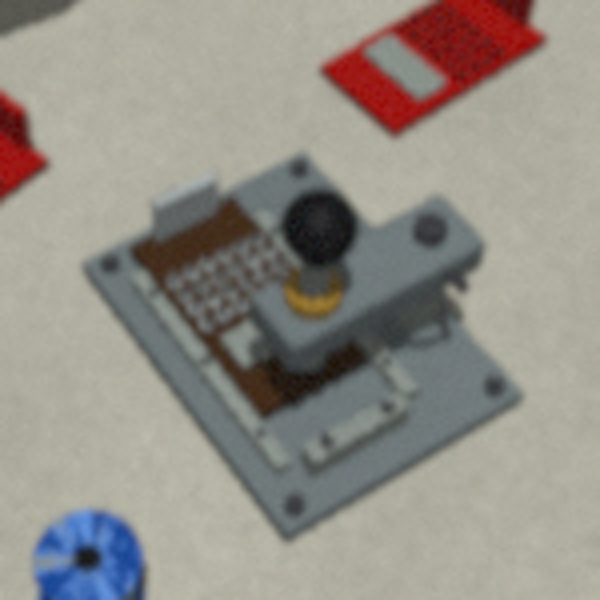

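The top crop shows the base plate corners at about (135,52), (420,72), (395,453) and (103,432). The ball is at (303,162) and the tab at (283,413). The pallet is pulled out, and the near way is clear.

```bash
python3 - <<'E'
from h import *
f=lambda u,v,z:onplane("top",220+u/4.6-.4,140+v/4.6-.4,z)
P=np.array([f(*c,14)[:2] for c in((135,52),(420,72),(395,453),(103,432))])
M=np.array([[78,108],[78,-68],[-154,-68],[-154,108]],float)
mc,pc=M.mean(0),P.mean(0);H=(M-mc).T@(P-pc);th=np.arctan2(H[0,1]-H[1,0],H[0,0]+H[1,1])
R=np.array([[np.cos(th),-np.sin(th)],[np.sin(th),np.cos(th)]]);o=pc-R@mc
print("yaw",np.degrees(th),"axis",o,"res",P-(M@R.T+o))
print("ball top",f(303,162,166)," scene",onplane("scene",230+320/4,170+228/4,166))
d=np.load("pics/top0.npy");W=cloud("top",d).reshape(-1,3)
m=(np.linalg.norm(W[:,:2]-o,axis=1)<30)&(W[:,2]>160);Q=W[m]
s=np.linalg.lstsq(np.c_[2*Q,np.ones(len(Q))],(Q**2).sum(1),rcond=None)[0];print("sphere",s[:3],len(Q),Q[:,2].max())
ds=np.load("pics/scene0.npy");Ws=cloud("scene",ds).reshape(-1,3);m=(np.linalg.norm(Ws[:,:2]-o,axis=1)<30)&(Ws[:,2]>160);Q=Ws[m]
s=np.linalg.lstsq(np.c_[2*Q,np.ones(len(Q))],(Q**2).sum(1),rcond=None)[0];print("sphere",s[:3],len(Q))
for z in(60,):
  t=f(283,412,z);print("tab",t,"clamp frame",R.T@(t[:2]-o))
for n,w in(("top",W),("scene",Ws)):
  L=(w[:,:2]-o)@R; m=(L[:,0]<-80)&(L[:,0]>-170)&(abs(L[:,1])<30)&(w[:,2]>38)&(w[:,2]<70)
  print(n,m.sum(),L[m].mean(0),L[m].min(0),L[m].max(0),w[m][:,2].max())
print("spool",onplane("top",352,170,46))
E
```

```text
yaw -5.939216707581339 axis [614.0605169  -25.93558217] res [[-0.44730079 -1.24903273]
 [ 0.20896038  1.01908124]
 [ 0.19811587 -0.3339626 ]
 [ 0.04022453  0.56391409]]
ball top [613.43988867 -26.32693992 166.        ]  scene [613.94211146 -28.97429804 166.        ]
sphere [613.40712106 -26.20680039 169.34788262] 217 191.86808741829373
sphere [611.48234676 -28.46043933 167.28385973] 289
tab [480.14204383 -11.1916717   60.        ] clamp frame [-134.72523084    0.80777578]
top 53 [-136.34550294    0.812105  ] [-140.54005031  -21.1495713 ] [-132.37979969   22.9321338 ] 65.50386667683347
scene 133 [-136.47221197   -3.30875723] [-142.92362105  -25.02530861] [-132.00503179   21.47058268] 63.13201342818081
spool [ 635.81972547 -209.42471249   46.        ]
```

Emit:
{"method": "carry_out", "body": {
  "series": [
    [255, [427, -507, 0], [0, 0, 0.353]],
    [255, [427, -507, 0], [0, 0, 0.353]],
    [255, [427, -507, 0], [0, 0, 0.353]],
    [255, [427, -507, 0], [0, 0, 0.353]],
    [255, [427, -507, 0], [0, 0, 0.353]],
    [255, [427, -507, 0], [0, 0, 0.353]],
    [255, [427, -507, 0], [0, 0, 0.353]],
    [255, [427, -507, 0], [0, 0, 0.353]],
    [255, [427, -507, 0], [0, 0, 0.353]],
    [255, [427, -507, 0], [0, 0, 0.353]]
  ],
  "force": 20
}}

```text
t: 2.05
position: [427.2, -40.9, 214.3]
tcp_rot: [180.0, -0.1, -5.9]
contact_force: [2.1, -1.3, 0.7]
grip_width: 0.7
grasp_force: 0.0
```

Emit:
{"method": "carry_out", "body": {
  "series": [
    [255, [0, 0, 0], [0, 0, 0]],
    [255, [0, 0, 0], [0, 0, 0]]
  ]
}}

```text
t: 2.3
position: [426.3, -42.9, 213.9]
tcp_rot: [180.0, 0.0, -5.8]
contact_force: [0.7, -0.7, 0.0]
grip_width: 0.2
grasp_force: 0.0
```

Emit:
{"method": "carry_out", "body": {
  "series": [
    [255, [12.5, -35.5, 50], [0, 0, 0]],
    [255, [12.5, -35.5, 110], [0, 0, 0]],
    [255, [12.5, -35.5, 160], [0, 0, 0]],
    [255, [12.5, -35.5, 178], [0, 0, 0]],
    [255, [12.5, -35.5, 178], [0, 0, 0]],
    [255, [12.5, -35.5, 178], [0, 0, 0]]
  ]
}}

```text
t: 3.05
position: [442.9, -9.8, 36.8]
tcp_rot: [180.0, -0.1, -6.0]
contact_force: [0.2, -1.6, 0.5]
grip_width: 0.5
grasp_force: 0.0
```

```bash
python3 - <<'E'
from h import *
im,d=snap("scene","s1"); cv2.imwrite("pics/s1c.png",cv2.resize(im[150:300,200:400,::-1],None,fx=4,fy=4,interpolation=2))
s=readout.state();print(s["position"],s["contact_force"],s["tcp_rot"])
E
```

```text
[443.1633743   -9.60323494  36.95195462] [-0.40555308 -0.52846784  0.12391031] [ 1.79993470e+02 -1.01695741e-01 -5.97998140e+00]
```

View pics/s1c.png

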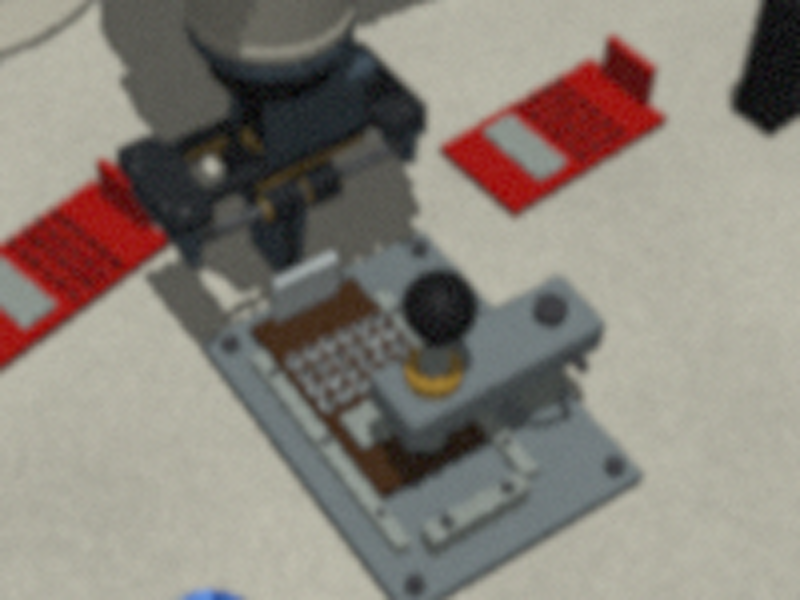

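The shut fingers (about 280,235) stand just behind the tab (305,275) and the way is clear, so I push.

Emit:
{"method": "carry_out", "body": {
  "series": [
    [255, [5, 0, 0], [0, 0, 0]],
    [255, [10, 0, 0], [0, 0, 0]],
    [255, [15, 0, 0], [0, 0, 0]],
    [255, [20, 0, 0], [0, 0, 0]],
    [255, [24, 0, 0], [0, 0, 0]],
    [255, [28, 0, 0], [0, 0, 0]],
    [255, [32, 0, 0], [0, 0, 0]],
    [255, [36, 0, 0], [0, 0, 0]],
    [255, [40, 0, 0], [0, 0, 0]],
    [255, [42, 0, 0], [0, 0, 0]]
  ]
}}

```text
t: 4.35
position: [484.6, -13.2, 35.9]
tcp_rot: [180.0, -0.0, -5.9]
contact_force: [-3.2, 0.5, 2.5]
grip_width: 0.1
grasp_force: 1.9
```

Emit:
{"method": "carry_out", "body": {
  "series": [
    [255, [2, 0, 0], [0, 0, 0]],
    [255, [4, 0, 0], [0, 0, 0]],
    [255, [5, 0, 0], [0, 0, 0]],
    [255, [6, 0, 0], [0, 0, 0]],
    [255, [7, 0, 0], [0, 0, 0]]
  ]
}}

```text
t: 4.97
position: [489.4, -13.6, 35.8]
tcp_rot: [-180.0, 0.2, -5.9]
contact_force: [-14.0, 0.3, 12.1]
grip_width: 0.3
grasp_force: 7.0
```

Emit:
{"method": "carry_out", "body": {
  "series": [
    [255, [1, 0, 0], [0, 0, 0]],
    [255, [2, 0, 0], [0, 0, 0]],
    [255, [2, 0, 0], [0, 0, 0]],
    [255, [2, 0, 0], [0, 0, 0]]
  ]
}}

```text
t: 5.48
position: [489.4, -13.6, 35.6]
tcp_rot: [-180.0, 0.4, -5.9]
contact_force: [-19.7, 0.2, 15.8]
grip_width: 0.4
grasp_force: 10.0
```

```bash
python3 - <<'E'
from h import *
im,d=snap("scene","s2"); cv2.imwrite("pics/s2c.png",cv2.resize(im[190:300,240:390,::-1],None,fx=5,fy=5,interpolation=2))
s=readout.state();print(s["position"],s["contact_force"],s["tcp_rot"])
E
```

```text
[489.39812866 -13.59889152  35.64023748] [-19.95816549   1.46765877  16.67144627] [-179.99290692    0.38939799   -5.90215443]
```

View pics/s2c.png

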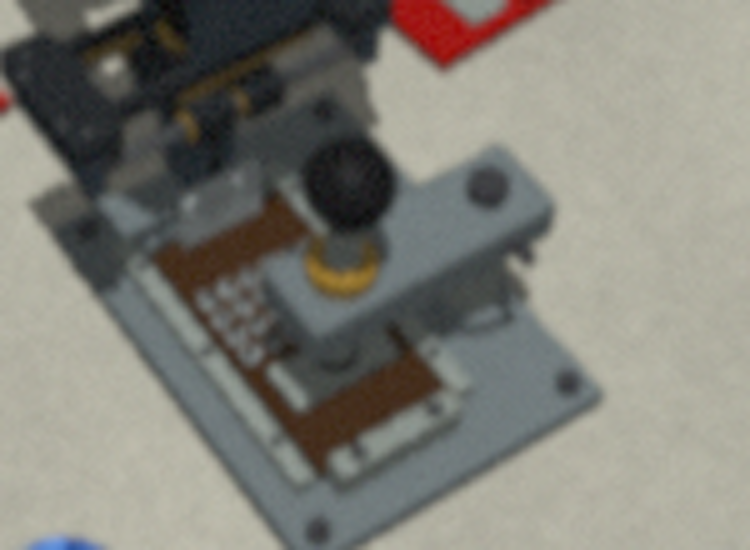

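The pallet's front edge now meets the end stop (about 320,465 to 440,395), and pushing harder no longer moves it. It is home. I back off, rise and turn the wrist.

Emit:
{"method": "carry_out", "body": {
  "series": [
    [255, [-12, 0, 0], [0, 0, 0]],
    [255, [-25, 0, 0], [0, 0, 0]],
    [0, [-25, 0, -60], [0, 0, -0.18]],
    [0, [-25, 0, -120], [0, 0, -0.36]],
    [0, [-25, 0, -190], [0, 0, -0.54]],
    [0, [-25, 0, -190], [0, 0, -0.72]],
    [0, [-25, 0, -190], [0, 0, -0.9]],
    [0, [-25, 0, -190], [0, 0, -1.08]],
    [0, [-25, 0, -190], [0, 0, -1.26]],
    [0, [-25, 0, -190], [0, 0, -1.44]]
  ],
  "force": 60
}}

```text
t: 6.78
position: [468.1, -11.5, 225.8]
tcp_rot: [180.0, -0.0, 76.9]
contact_force: [0.1, 0.1, -0.4]
grip_width: 77.7
grasp_force: 0.0
```

Emit:
{"method": "carry_out", "body": {
  "series": [
    [0, [0, 0, 0], [0, 0, -0.18]],
    [0, [0, 0, 0], [0, 0, -0.36]],
    [0, [0, 0, 0], [0, 0, -0.54]],
    [0, [0, 0, 0], [0, 0, -0.72]],
    [0, [0, 0, 0], [0, 0, -0.9]],
    [0, [0, 0, 0], [0, 0, -1.08]],
    [0, [0, 0, 0], [0, 0, -1.26]],
    [0, [0, 0, 0], [0, 0, -1.44]],
    [0, [0, 0, 0], [0, 0, -1.62]],
    [0, [0, 0, 0], [0, 0, -1.8]]
  ]
}}

```text
t: 8.02
position: [468.1, -11.5, 225.8]
tcp_rot: [180.0, 0.0, -179.9]
contact_force: [-1.4, 0.2, -0.1]
grip_width: 91.2
grasp_force: 0.0
```

```bash
python3 - <<'E'
from h import *
im,d=snap("top","t3"); W=cloud("top",d)
s=readout.state();print(s["t"],s["position"],s["contact_force"],s["tcp_rot"],s["joints"],s["ft_torque"],s["grip_width"])
o=np.array([613.5,-26.5]);W=W.reshape(-1,3);m=(np.linalg.norm(W[:,:2]-o,axis=1)<25)&(W[:,2]>160)&(W[:,2]<195);Q=W[m];print(len(Q),Q.mean(0))
y=np.radians(s["tcp_rot"][2]);D=np.array([613.3,-26.8])-s["position"][:2]
print("tool shift",D@[np.cos(y),np.sin(y)],D@[np.sin(y),-np.cos(y)])
E
```

```text
8.075 [468.10991443 -11.49973327 225.80887792] [-0.81391211 -0.07762954 -0.34487193] [-1.79995549e+02  2.28239581e-02 -1.79357466e+02] [-8.71931174e+00  1.48887993e+01  9.74014731e+01 -7.34227614e-04
  6.76864836e+01 -9.93615664e+01] [ 0.0708202  -0.15173146  0.00203158] 91.13887776971286
217 [611.94598955 -26.15899405 179.90277686]
tool shift -145.0093772770003 -16.927480951060733
```

Emit:
{"method": "carry_out", "body": {
  "series": [
    [0, [-50, -6, 0], [0, 0, 0]],
    [0, [-100, -12, 0], [0, 0, 0]],
    [0, [-145, -17, 0], [0, 0, 0]],
    [0, [-145, -17, 0], [0, 0, 0]],
    [0, [-145, -17, 30], [0, 0, 0]],
    [0, [-145, -17, 60], [0, 0, 0]],
    [0, [-145, -17, 81], [0, 0, 0]],
    [0, [-145, -17, 81], [0, 0, 0]],
    [0, [-145, -17, 81], [0, 0, 0]]
  ]
}}

```text
t: 9.2
position: [613.4, -29.2, 145.9]
tcp_rot: [-180.0, 0.1, 179.7]
contact_force: [0.7, 0.5, 0.0]
grip_width: 91.4
grasp_force: 0.0
```

```bash
python3 - <<'E'
from h import *
im,d=snap("scene","s4"); cv2.imwrite("pics/s4c.png",cv2.resize(im[170:300,240:390,::-1],None,fx=4.5,fy=4.5,interpolation=2))
s=readout.state();print(s["t"],s["position"],s["contact_force"],s["tcp_rot"],s["ft_torque"])
E
```

```text
9.25 [613.65019168 -29.25849195 146.09844212] [-0.63034978 -0.05049109  0.20501272] [-1.79988618e+02  8.94211326e-02  1.79683353e+02] [ 0.10095229 -0.11678673  0.00543043]
```

View pics/s4c.png

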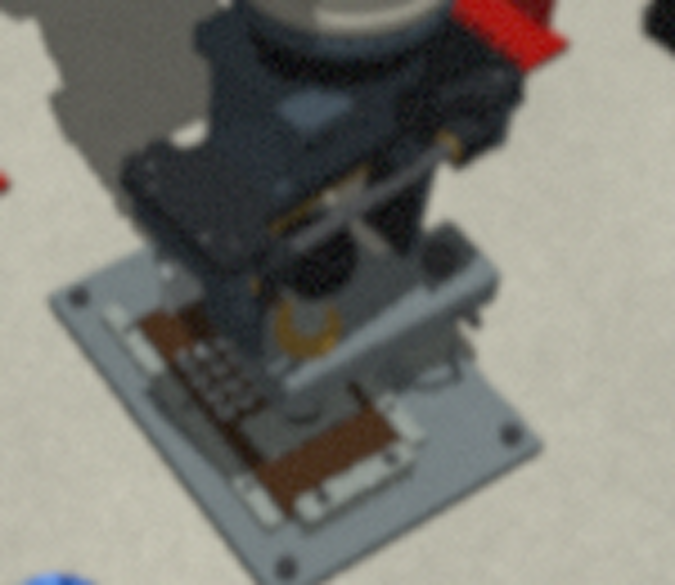

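The fingers straddle the ball (about 320,265) and the pallet is still against the stop. I centre by 2.5 mm and grip.

Emit:
{"method": "carry_out", "body": {
  "series": [
    [0, [0, 2.5, 0.5], [0, 0, 0]],
    [255, [0, 2.5, 0.5], [0, 0, 0]],
    [255, [0, 2.5, 0.5], [0, 0, 0]],
    [255, [0, 2.5, 0.5], [0, 0, 0]],
    [255, [0, 2.5, 0.5], [0, 0, 0]],
    [255, [0, 2.5, 0.5], [0, 0, 0]],
    [255, [0, 2.5, 0.5], [0, 0, 0]]
  ],
  "force": 60
}}

```text
t: 10.12
position: [613.3, -27.3, 144.4]
tcp_rot: [-180.0, -0.0, 179.7]
contact_force: [-1.6, -6.2, -0.6]
grip_width: 40.0
grasp_force: 60.0
```

```bash
python3 - <<'E'
from h import *
s=readout.state()
for k in("t","position","contact_force","tcp_rot","ft_torque","grip_width","grasp_force"):print(k,np.round(s[k],3))
E
```

```text
t 10.125
position [613.342 -27.266 144.39 ]
contact_force [-1.621 -6.165 -0.613]
tcp_rot [-1.79951e+02 -2.00000e-03  1.79724e+02]
ft_torque [-0.819 -0.108  0.056]
grip_width 39.975
grasp_force 60.0
```

Emit:
{"method": "carry_out", "body": {
  "series": [
    [255, [0, -0.6, 0.2], [0, 0, 0.06]],
    [255, [0, -0.6, 0.4], [0, 0, 0.12]],
    [255, [0, -0.6, 0.7], [0, 0, 0.18]],
    [255, [0, -0.6, 1.0], [0, 0, 0.24]],
    [255, [0, -0.6, 1.2], [0, 0, 0.3]],
    [255, [0, -0.6, 1.4], [0, 0, 0.36]],
    [255, [0, -0.6, 1.7], [0, 0, 0.42]],
    [255, [0, -0.6, 1.9], [0, 0, 0.48]],
    [255, [0, -0.6, 2.2], [0, 0, 0.54]],
    [255, [0, -0.6, 2.4], [0, 0, 0.6]]
  ]
}}

```text
t: 11.38
position: [613.0, -28.4, 142.0]
tcp_rot: [-179.9, 0.0, 145.2]
contact_force: [-3.3, -9.4, 1.6]
grip_width: 40.0
grasp_force: 60.0
```

```bash
cat > st.py <<'E'
from h import *
s=readout.state()
for k in("t","position","contact_force","tcp_rot","ft_torque","grip_width","grasp_force","joints"):print(k,np.round(s[k],3))
E
python3 st.py
```

```text
t 11.375
position [612.973 -28.405 141.988]
contact_force [-3.282 -9.434  1.595]
tcp_rot [-1.79902e+02  1.80000e-02  1.45237e+02]
ft_torque [-1.659  0.279  0.208]
grip_width 40.004
grasp_force 59.999
joints [ -8.172  31.64   83.502  -0.105  64.886 -63.364]
```

Emit:
{"method": "carry_out", "body": {
  "series": [
    [255, [-0.3, -1, 0.2], [0, 0, 0.06]],
    [255, [-0.3, -1, 0.4], [0, 0, 0.12]],
    [255, [-0.3, -1, 0.7], [0, 0, 0.18]],
    [255, [-0.3, -1, 1.0], [0, 0, 0.24]],
    [255, [-0.3, -1, 1.2], [0, 0, 0.3]]
  ]
}}

```text
t: 12.0
position: [612.6, -28.9, 140.8]
tcp_rot: [-179.9, 0.0, 128.1]
contact_force: [-4.1, -5.6, 1.1]
grip_width: 39.7
grasp_force: 60.0
```

```bash
python3 st.py
```

```text
t 12.0
position [612.591 -28.903 140.795]
contact_force [-4.086 -5.603  1.07 ]
tcp_rot [-1.79931e+02  1.10000e-02  1.28054e+02]
ft_torque [-0.984  0.431  0.199]
grip_width 39.711
grasp_force 59.999
joints [-8.2450e+00  3.1696e+01  8.3617e+01 -6.4000e-02  6.4727e+01 -4.6272e+01]
```

Emit:
{"method": "carry_out", "body": {
  "series": [
    [255, [0, 0, 0.2], [0, 0, 0.06]],
    [255, [0, 0, 0.4], [0, 0, 0.12]],
    [255, [0, 0, 0.7], [0, 0, 0.18]],
    [255, [0, 0, 1.0], [0, 0, 0.24]],
    [255, [0, 0, 1.2], [0, 0, 0.3]]
  ]
}}

```text
t: 12.62
position: [612.0, -29.2, 139.5]
tcp_rot: [-179.9, 0.0, 110.9]
contact_force: [-7.6, -8.9, 3.9]
grip_width: 39.9
grasp_force: 60.0
```

```bash
python3 st.py
```

```text
t 12.625
position [612.036 -29.197 139.512]
contact_force [-7.552 -8.892  3.85 ]
tcp_rot [-1.79871e+02  3.00000e-02  1.10864e+02]
ft_torque [-1.42   0.956  0.176]
grip_width 39.893
grasp_force 60.0
joints [ -8.261  31.768  83.715  -0.099  64.615 -29.083]
```

Emit:
{"method": "carry_out", "body": {
  "series": [
    [255, [-0.5, -1, 0.1], [0, 0, 0.06]],
    [255, [-0.5, -1, 0.3], [0, 0, 0.12]],
    [255, [-0.5, -1, 0.5], [0, 0, 0.18]],
    [255, [-0.5, -1, 0.7], [0, 0, 0.24]],
    [255, [-0.5, -1, 1.0], [0, 0, 0.3]]
  ]
}}

```text
t: 13.25
position: [611.4, -29.4, 138.4]
tcp_rot: [-179.9, 0.0, 93.7]
contact_force: [-4.8, -4.1, 2.1]
grip_width: 40.0
grasp_force: 60.0
```

```bash
python3 st.py
```

```text
t 13.25
position [611.436 -29.42  138.373]
contact_force [-4.797 -4.058  2.071]
tcp_rot [-1.79902e+02  1.50000e-02  9.36750e+01]
ft_torque [-0.572  0.698  0.261]
grip_width 39.966
grasp_force 60.0
joints [-8.3220e+00  3.1797e+01  8.3877e+01 -3.9000e-02  6.4419e+01 -1.1980e+01]
```

Emit:
{"method": "carry_out", "body": {
  "series": [
    [255, [0, 0, 0.2], [0, 0, 0.06]],
    [255, [0, 0, 0.4], [0, 0, 0.12]],
    [255, [0, 0, 0.6], [0, 0, 0.18]],
    [255, [0, 0, 0.9], [0, 0, 0.24]],
    [255, [0, 0, 1.1], [0, 0, 0.3]]
  ]
}}

```text
t: 13.88
position: [610.8, -29.4, 137.2]
tcp_rot: [-179.8, 0.1, 76.5]
contact_force: [-8.4, -3.9, 3.1]
grip_width: 40.1
grasp_force: 60.0
```

```bash
python3 st.py
```

```text
t 13.875
position [610.79  -29.356 137.152]
contact_force [-8.449 -3.923  3.127]
tcp_rot [-1.79839e+02  5.40000e-02  7.64900e+01]
ft_torque [-0.595  1.188  0.268]
grip_width 40.072
grasp_force 60.0
joints [-8.3220e+00  3.1863e+01  8.3977e+01 -4.3000e-02  6.4325e+01  5.2070e+00]
```

```bash
cat > av.py <<'E'
from h import *
A=[]
for i in range(8):
    viewer.grab_frame("scene"); s=readout.state(); A.append(np.r_[s["ft_torque"],s["contact_force"],s["tcp_rot"][2]])
A=np.array(A);print(np.round(A.mean(0),3),np.round(A.std(0),3)); print(np.round(A[:,2],3),"T+.004Fz",A[:,2].mean()+.004*A[:,5].mean(),s["t"],s["position"])
E
python3 av.py
```

```text
[-0.632  1.125 -0.15  -7.777 -3.802  1.949 76.53 ] [0.032 0.018 0.075 0.561 0.413 0.505 0.094]
[ 0.009 -0.12  -0.269 -0.128 -0.191 -0.161 -0.143 -0.194] T+.004Fz -0.14203538503851856 14.275 [610.79829195 -29.3545514  137.14348802]
```

Emit:
{"method": "carry_out", "body": {
  "series": [
    [255, [-0.3, -0.3, -0.2], [0, 0, -0.07]],
    [255, [-0.5, -0.4, -0.5], [0, 0, -0.14]],
    [255, [-0.5, -0.2, -0.8], [0, 0, -0.21]],
    [255, [-0.5, -0.1, -1.1], [0, 0, -0.28]],
    [255, [-0.4, 0, -1.4], [0, 0, -0.35]],
    [255, [-0.4, 0.2, -1.7], [0, 0, -0.42]],
    [255, [-0.3, 0.3, -2.0], [0, 0, -0.49]],
    [255, [-0.3, 0.4, -2.2], [0, 0, -0.56]],
    [255, [-0.2, 0.6, -2.5], [0, 0, -0.63]],
    [255, [-0.1, 0.7, -2.8], [0, 0, -0.7]]
  ]
}}

```text
t: 15.52
position: [612.2, -29.2, 140.0]
tcp_rot: [-179.9, -0.1, 116.8]
contact_force: [-2.5, 0.3, -1.4]
grip_width: 40.3
grasp_force: 60.0
```

```bash
python3 st.py; cat > q.py <<'E'
from h import *
s=readout.state(); print(np.round(s["ft_torque"],3),np.round(s["contact_force"],1),np.round(s["position"],1),"turned",round(np.radians(179.72-s["tcp_rot"][2]),3),"Tc",round(s["ft_torque"][2]+.004*s["contact_force"][2],3))
E
```

```text
t 15.525
position [612.212 -29.229 140.01 ]
contact_force [-2.451  0.301 -1.364]
tcp_rot [-1.79933e+02 -5.90000e-02  1.16818e+02]
ft_torque [ 0.03   0.36  -0.218]
grip_width 40.334
grasp_force 60.0
joints [-8.3190e+00  3.1740e+01  8.3677e+01  1.0000e-02  6.4672e+01 -3.5142e+01]
```

Emit:
{"method": "carry_out", "body": {
  "series": [
    [255, [0, -0.1, 0.2], [0, 0, 0.05]],
    [255, [0, -0.2, 0.4], [0, 0, 0.1]],
    [255, [0, -0.3, 0.6], [0, 0, 0.15]]
  ]
}}

```text
t: 15.9
position: [611.9, -29.3, 139.4]
tcp_rot: [-179.9, -0.0, 108.0]
contact_force: [-2.8, -0.9, -0.2]
grip_width: 39.7
grasp_force: 60.0
```

```bash
python3 q.py
```

```text
[0.03  0.373 0.26 ] [-2.8 -0.9 -0.2] [611.9 -29.3 139.4] turned 1.251 Tc 0.26
```

Emit:
{"method": "carry_out", "body": {
  "series": [
    [255, [0, -0.1, 0.2], [0, 0, 0.05]]
  ]
}}

```text
t: 16.02
position: [611.8, -29.4, 139.2]
tcp_rot: [-179.9, -0.0, 105.2]
contact_force: [-2.8, 1.0, -0.1]
grip_width: 39.6
grasp_force: 60.0
```

```bash
python3 q.py
```

```text
[0.016 0.342 0.195] [-2.8  1.  -0.1] [611.8 -29.4 139.2] turned 1.301 Tc 0.194
```

Emit:
{"method": "carry_out", "body": {
  "series": [
    [255, [0, -0.1, 0.2], [0, 0, 0.05]]
  ]
}}

```text
t: 16.15
position: [611.7, -29.4, 139.0]
tcp_rot: [-179.9, -0.0, 102.3]
contact_force: [-3.8, -0.3, 0.3]
grip_width: 39.7
grasp_force: 60.0
```

```bash
python3 q.py
```

```text
[0.027 0.426 0.204] [-3.8 -0.3  0.3] [611.7 -29.4 139. ] turned 1.351 Tc 0.206
```

Emit:
{"method": "carry_out", "body": {
  "series": [
    [255, [0, -0.1, 0.2], [0, 0, 0.05]]
  ]
}}

```text
t: 16.27
position: [611.6, -29.4, 138.8]
tcp_rot: [-179.9, -0.0, 99.4]
contact_force: [-4.3, 0.2, -0.4]
grip_width: 40.0
grasp_force: 60.0
```

```bash
python3 q.py
```

```text
[0.036 0.43  0.21 ] [-4.3  0.2 -0.4] [611.6 -29.4 138.8] turned 1.401 Tc 0.209
```

Emit:
{"method": "carry_out", "body": {
  "series": [
    [255, [0, -0.1, 0.2], [0, 0, 0.05]]
  ]
}}

```text
t: 16.4
position: [611.5, -29.5, 138.6]
tcp_rot: [-179.9, -0.0, 96.6]
contact_force: [-3.6, 0.8, -0.4]
grip_width: 40.0
grasp_force: 60.0
```

```bash
python3 q.py
```

```text
[0.002 0.331 0.248] [-3.6  0.8 -0.4] [611.5 -29.5 138.6] turned 1.451 Tc 0.247
```

Emit:
{"method": "carry_out", "body": {
  "series": [
    [255, [0, -0.1, 0.2], [0, 0, 0.05]]
  ]
}}

```text
t: 16.52
position: [611.4, -29.4, 138.4]
tcp_rot: [-179.9, -0.0, 93.7]
contact_force: [-3.2, -0.1, -0.3]
grip_width: 40.3
grasp_force: 60.0
```

```bash
python3 q.py
```

```text
[-0.017  0.417  0.267] [-3.2 -0.1 -0.3] [611.4 -29.4 138.4] turned 1.501 Tc 0.266
```

Emit:
{"method": "carry_out", "body": {
  "series": [
    [255, [0, -0.1, 0.2], [0, 0, 0.05]]
  ]
}}

```text
t: 16.65
position: [611.3, -29.5, 138.2]
tcp_rot: [-179.9, -0.0, 90.8]
contact_force: [-3.6, -0.1, -0.5]
grip_width: 40.1
grasp_force: 60.0
```

```bash
python3 q.py
```

```text
[0.025 0.392 0.222] [-3.6 -0.1 -0.5] [611.3 -29.5 138.2] turned 1.551 Tc 0.22
```

Emit:
{"method": "carry_out", "body": {
  "series": [
    [255, [0, -0.1, 0.2], [0, 0, 0.05]]
  ]
}}

```text
t: 16.77
position: [611.2, -29.4, 138.0]
tcp_rot: [-179.9, -0.0, 88.0]
contact_force: [-4.0, 0.4, -0.6]
grip_width: 39.8
grasp_force: 60.0
```

```bash
python3 q.py
```

```text
[-0.015  0.4    0.243] [-4.   0.4 -0.6] [611.2 -29.4 138. ] turned 1.601 Tc 0.24
```

Emit:
{"method": "carry_out", "body": {
  "series": [
    [255, [0, -0.1, 0.2], [0, 0, 0.05]]
  ]
}}

```text
t: 16.9
position: [611.1, -29.5, 137.8]
tcp_rot: [-179.9, -0.0, 85.1]
contact_force: [-3.2, -0.1, -0.8]
grip_width: 40.0
grasp_force: 60.0
```

```bash
python3 q.py
```

```text
[0.044 0.406 0.26 ] [-3.2 -0.1 -0.8] [611.1 -29.5 137.8] turned 1.651 Tc 0.257
```

Emit:
{"method": "carry_out", "body": {
  "series": [
    [255, [0, -0.1, 0.2], [0, 0, 0.05]]
  ]
}}

```text
t: 17.02
position: [611.0, -29.4, 137.6]
tcp_rot: [-179.9, -0.0, 82.2]
contact_force: [-3.4, 0.8, -0.8]
grip_width: 40.3
grasp_force: 60.0
```

```bash
python3 q.py
```

```text
[0.005 0.453 0.255] [-3.4  0.8 -0.8] [611.  -29.4 137.6] turned 1.701 Tc 0.251
```

Emit:
{"method": "carry_out", "body": {
  "series": [
    [255, [0, -0.1, 0.2], [0, 0, 0.05]]
  ]
}}

```text
t: 17.15
position: [610.9, -29.4, 137.4]
tcp_rot: [-179.9, -0.0, 79.4]
contact_force: [-3.0, -0.8, -0.0]
grip_width: 39.6
grasp_force: 60.0
```

```bash
python3 q.py
```

```text
[0.037 0.458 0.25 ] [-3.  -0.8 -0. ] [610.9 -29.4 137.4] turned 1.751 Tc 0.25
```

Emit:
{"method": "carry_out", "body": {
  "series": [
    [255, [0, -0.1, 0.2], [0, 0, 0.05]]
  ]
}}

```text
t: 17.27
position: [610.8, -29.4, 137.2]
tcp_rot: [-179.9, 0.0, 76.5]
contact_force: [-2.4, 0.3, 0.2]
grip_width: 40.0
grasp_force: 60.0
```

```bash
python3 q.py
```

```text
[-0.002  0.38   0.25 ] [-2.4  0.3  0.2] [610.8 -29.4 137.2] turned 1.801 Tc 0.251
```

Emit:
{"method": "carry_out", "body": {
  "series": [
    [255, [0, -0.1, 0.2], [0, 0, 0.05]]
  ]
}}

```text
t: 17.4
position: [610.7, -29.4, 137.0]
tcp_rot: [-179.9, 0.0, 73.6]
contact_force: [-3.1, -0.0, 0.0]
grip_width: 40.0
grasp_force: 60.0
```

```bash
python3 q.py
```

```text
[-0.012  0.48   0.214] [-3.1 -0.   0. ] [610.7 -29.4 137. ] turned 1.851 Tc 0.214
```

Emit:
{"method": "carry_out", "body": {
  "series": [
    [255, [0, -0.1, 0.2], [0, 0, 0.05]]
  ]
}}

```text
t: 17.52
position: [610.6, -29.4, 136.8]
tcp_rot: [-179.9, 0.0, 70.8]
contact_force: [-2.9, 0.8, 0.1]
grip_width: 40.3
grasp_force: 60.0
```

```bash
python3 q.py
```

```text
[-0.033  0.468  0.168] [-2.9  0.8  0.1] [610.6 -29.4 136.8] turned 1.901 Tc 0.168
```

Emit:
{"method": "carry_out", "body": {
  "series": [
    [255, [0, -0.1, 0.2], [0, 0, 0.05]]
  ]
}}

```text
t: 17.65
position: [610.5, -29.3, 136.6]
tcp_rot: [-179.9, 0.0, 67.9]
contact_force: [-4.1, 0.9, -1.3]
grip_width: 39.7
grasp_force: 60.0
```

```bash
python3 q.py
```

```text
[0.024 0.475 0.238] [-4.1  0.9 -1.3] [610.5 -29.3 136.6] turned 1.951 Tc 0.232
```

Emit:
{"method": "carry_out", "body": {
  "series": [
    [255, [0, -0.1, 0.2], [0, 0, 0.05]]
  ]
}}

```text
t: 17.77
position: [610.4, -29.3, 136.4]
tcp_rot: [-179.9, 0.0, 65.1]
contact_force: [-2.9, -0.2, -1.1]
grip_width: 40.2
grasp_force: 60.0
```

```bash
python3 q.py
```

```text
[0.005 0.461 0.217] [-2.9 -0.2 -1.1] [610.4 -29.3 136.4] turned 2.001 Tc 0.213
```

Emit:
{"method": "carry_out", "body": {
  "series": [
    [255, [0, -0.1, 0.2], [0, 0, 0.05]]
  ]
}}

```text
t: 17.9
position: [610.3, -29.2, 136.2]
tcp_rot: [-179.9, 0.0, 62.2]
contact_force: [-3.5, -0.6, 0.5]
grip_width: 39.7
grasp_force: 60.0
```

```bash
python3 q.py
```

```text
[-0.01   0.453  0.255] [-3.5 -0.6  0.5] [610.3 -29.2 136.2] turned 2.051 Tc 0.257
```

Emit:
{"method": "carry_out", "body": {
  "series": [
    [255, [0, -0.1, 0.2], [0, 0, 0.05]]
  ]
}}

```text
t: 18.02
position: [610.2, -29.2, 136.0]
tcp_rot: [-179.9, 0.0, 59.3]
contact_force: [-3.7, 0.3, 0.2]
grip_width: 39.8
grasp_force: 60.0
```

```bash
python3 q.py
```

```text
[0.024 0.568 0.233] [-3.7  0.3  0.2] [610.2 -29.2 136. ] turned 2.101 Tc 0.234
```

Emit:
{"method": "carry_out", "body": {
  "series": [
    [255, [0, -0.1, 0.2], [0, 0, 0.05]]
  ]
}}

```text
t: 18.15
position: [610.1, -29.1, 135.8]
tcp_rot: [-179.9, 0.0, 56.5]
contact_force: [-4.0, 1.3, 0.0]
grip_width: 40.1
grasp_force: 60.0
```

```bash
python3 q.py
```

```text
[-0.031  0.533  0.19 ] [-4.   1.3  0. ] [610.1 -29.1 135.8] turned 2.151 Tc 0.19
```

Emit:
{"method": "carry_out", "body": {
  "series": [
    [255, [0, -0.1, 0.2], [0, 0, 0.05]]
  ]
}}

```text
t: 18.27
position: [610.0, -29.1, 135.6]
tcp_rot: [-179.9, 0.0, 53.6]
contact_force: [-4.2, 0.2, 0.2]
grip_width: 39.7
grasp_force: 60.0
```

```bash
python3 q.py
```

```text
[0.056 0.507 0.199] [-4.2  0.2  0.2] [610.  -29.1 135.6] turned 2.201 Tc 0.2
```

Emit:
{"method": "carry_out", "body": {
  "series": [
    [255, [0, -0.1, 0.2], [0, 0, 0.05]]
  ]
}}

```text
t: 18.4
position: [609.9, -29.0, 135.4]
tcp_rot: [-179.9, 0.0, 50.7]
contact_force: [-4.2, 1.3, -0.9]
grip_width: 39.9
grasp_force: 60.0
```

```bash
python3 q.py
```

```text
[0.031 0.508 0.2  ] [-4.2  1.3 -0.9] [609.9 -29.  135.4] turned 2.251 Tc 0.196
```

Emit:
{"method": "carry_out", "body": {
  "series": [
    [255, [0, -0.1, 0.2], [0, 0, 0.05]]
  ]
}}

```text
t: 18.52
position: [609.8, -28.9, 135.2]
tcp_rot: [-179.9, 0.1, 47.9]
contact_force: [-3.0, 0.1, 0.8]
grip_width: 39.9
grasp_force: 60.0
```

```bash
python3 q.py
```

```text
[0.062 0.583 0.191] [-3.   0.1  0.8] [609.8 -28.9 135.2] turned 2.301 Tc 0.194
```

Emit:
{"method": "carry_out", "body": {
  "series": [
    [255, [0, -0.1, 0.2], [0, 0, 0.05]]
  ]
}}

```text
t: 18.65
position: [609.8, -28.9, 135.0]
tcp_rot: [-179.9, 0.1, 45.0]
contact_force: [-3.8, 0.5, -1.1]
grip_width: 40.2
grasp_force: 60.0
```

```bash
python3 q.py
```

```text
[0.103 0.504 0.279] [-3.8  0.5 -1.1] [609.8 -28.9 135. ] turned 2.351 Tc 0.275
```

Emit:
{"method": "carry_out", "body": {
  "series": [
    [255, [0, -0.1, 0.2], [0, 0, 0.05]]
  ]
}}

```text
t: 18.77
position: [609.7, -28.8, 134.8]
tcp_rot: [-179.9, 0.1, 42.1]
contact_force: [-3.2, 0.4, 0.3]
grip_width: 40.0
grasp_force: 60.0
```

```bash
python3 q.py
```

```text
[0.057 0.557 0.201] [-3.2  0.4  0.3] [609.7 -28.8 134.8] turned 2.401 Tc 0.202
```

Torque is still at the friction level after about 2.4 rad, so I check that the ball really sank with the hand.

```bash
python3 - <<'E'
from h import *
from scipy.optimize import least_squares
im,d=snap("scene","s5"); a=cv2.imread("pics/scene0.png")
b=np.hstack([cv2.resize(x[205:275,280:345],None,fx=6,fy=6,interpolation=2) for x in(a,im[:,:,::-1])]);cv2.imwrite("pics/s5c.png",b)
o=np.array([611.5,-28]);D={}
for n in("scene0","s5"):
    dd=np.load(f"pics/{n}.npy");W=cloud("scene",dd).reshape(-1,3);I=cv2.imread(f"pics/{n}.png").reshape(-1,3)
    m=(np.linalg.norm(W[:,:2]-o,axis=1)<22)&(W[:,2]>135)&(W[:,2]<192)&(I.max(1)<60)
    Q=W[m]; f=lambda c:np.linalg.norm(Q-c,axis=1)-21
    q=least_squares(f,[611.5,-28,160],loss="soft_l1",f_scale=1.5);print(n,len(Q),q.x,np.abs(q.fun).mean())
    # bush + visible
E
```

```text
scene0 259 [610.94848784 -27.76854481 165.95279753] 1.1572786581842185
s5 14 [610.66715852 -28.65227    187.27282295] 0.43868706609629904
```

View pics/s5c.png

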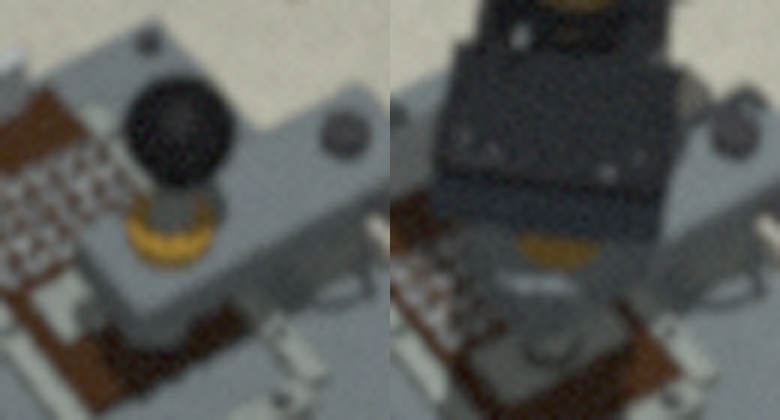

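The fingers hide the ball in this view. The foot shows over the land at about (555,345). I open, turn back to a yaw where the camera sees the ball between the fingers, look, and regrip there centred.

Emit:
{"method": "carry_out", "body": {
  "series": [
    [0, [0, 0, 0], [0, 0, 0]],
    [0, [0, 0, 0], [0, 0, 0]],
    [0, [2, 0, 0], [0, 0, 0]],
    [0, [2, 0, 0], [0, 0, -0.18]],
    [0, [2, 0, 0], [0, 0, -0.36]],
    [0, [2, 0, 0], [0, 0, -0.54]],
    [0, [2, 0, 0], [0, 0, -0.72]],
    [0, [2, 0, 0], [0, 0, -0.9]],
    [0, [2, 0, 0], [0, 0, -1.08]],
    [0, [2, 0, 0], [0, 0, -1.26]]
  ]
}}

```text
t: 20.08
position: [612.3, -27.6, 135.2]
tcp_rot: [180.0, 0.0, 114.8]
contact_force: [-0.2, -0.4, -0.6]
grip_width: 91.2
grasp_force: 0.0
```

Emit:
{"method": "carry_out", "body": {
  "series": [
    [0, [0, 0, 0], [0, 0, -0.18]],
    [0, [0, 0, 0], [0, 0, -0.36]],
    [0, [0, 0, 0], [0, 0, -0.36]],
    [0, [0, 0, 0], [0, 0, -0.36]]
  ]
}}

```text
t: 20.58
position: [612.1, -27.6, 135.1]
tcp_rot: [180.0, 0.0, 134.8]
contact_force: [0.2, -0.7, -0.1]
grip_width: 91.1
grasp_force: 0.0
```

```bash
cat > ball.py <<'E'
from h import *
import sys
from scipy.optimize import least_squares
n=sys.argv[1]; im,d=snap("scene",n); a=cv2.imread("pics/scene0.png")
cv2.imwrite(f"pics/{n}c.png",np.hstack([cv2.resize(x[205:275,280:345],None,fx=6,fy=6,interpolation=2) for x in(a,im[:,:,::-1])]))
for k in("scene0",n):
    W=cloud("scene",np.load(f"pics/{k}.npy")).reshape(-1,3);I=cv2.imread(f"pics/{k}.png").reshape(-1,3)
    m=(np.linalg.norm(W[:,:2]-[611.3,-27.5],axis=1)<17)&(W[:,2]>140)&(W[:,2]<192)&(I.max(1)<60);Q=W[m]
    q=least_squares(lambda c:np.linalg.norm(Q-[611,-28,c[0]],axis=1)-21,[160],loss="soft_l1",f_scale=1.5);print(k,len(Q),q.x,np.abs(q.fun).mean(),Q.max(0))
E
python3 ball.py s6; python3 st.py
```

```text
scene0 134 [165.78399799] 1.135677793354751 [627.70492695 -17.43578365 188.80641487]
s6 140 [156.5177586] 0.9506535496767757 [627.97525757 -13.73431356 179.10505649]
t 20.625
position [612.096 -27.657 135.128]
contact_force [0.014 0.232 0.975]
tcp_rot [1.79993e+02 3.00000e-03 1.34825e+02]
ft_torque [-0.018 -0.122 -0.015]
grip_width 91.683
grasp_force 0.0
joints [-8.1710e+00  3.2009e+01  8.4069e+01  4.0000e-03  6.3915e+01 -5.2998e+01]
```

View pics/s6c.png

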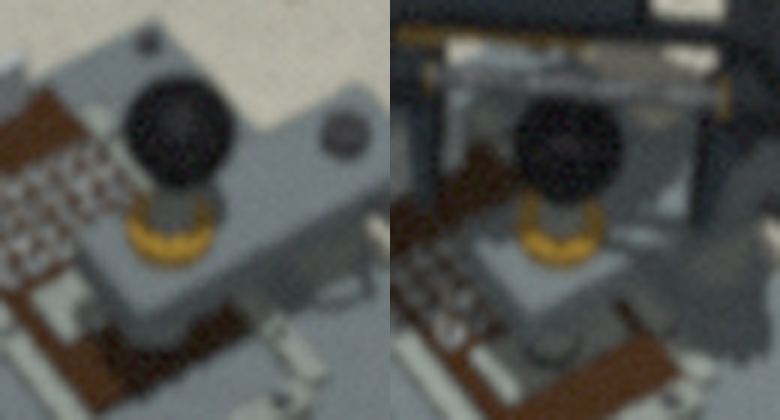

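The fit puts the ball 9.3 mm lower, about 2.35 rad, so it did not slip. First touch must lie at about 2.3 to 2.5 rad. I regrip and go on about 0.6 rad, watching the torque.

Emit:
{"method": "carry_out", "body": {
  "series": [
    [0, [0.8, -0.3, 0], [0, 0, 0]],
    [255, [0.8, -0.3, 0], [0, 0, 0]],
    [255, [0.8, -0.3, 0], [0, 0, 0]],
    [255, [0.8, -0.3, 0], [0, 0, 0]],
    [255, [0.8, -0.3, 0], [0, 0, 0]],
    [255, [0.8, -0.3, 0], [0, 0, 0]]
  ],
  "force": 60
}}

```text
t: 21.38
position: [611.2, -27.3, 135.1]
tcp_rot: [-180.0, -0.0, 135.0]
contact_force: [-0.8, -0.8, -0.0]
grip_width: 44.1
grasp_force: 0.0
```

```bash
python3 st.py; sed -i 's/179.72-/134.8-/' q.py
```

```text
t 21.375
position [611.226 -27.338 135.106]
contact_force [-0.833 -0.765 -0.027]
tcp_rot [-1.80000e+02 -2.00000e-03  1.35028e+02]
ft_torque [-0.05  -0.142 -0.041]
grip_width 44.147
grasp_force 0.0
joints [-8.1520e+00  3.1951e+01  8.4194e+01  1.0000e-03  6.3857e+01 -5.3180e+01]
```

Emit:
{"method": "carry_out", "body": {
  "series": [
    [255, [0, 0, 0.2], [0, 0, 0.05]],
    [255, [0, 0, 0.4], [0, 0, 0.1]],
    [255, [0, 0, 0.6], [0, 0, 0.15]]
  ]
}}

```text
t: 21.75
position: [611.3, -27.3, 134.6]
tcp_rot: [180.0, 0.0, 126.4]
contact_force: [0.8, -0.3, 0.4]
grip_width: 39.9
grasp_force: 60.0
```

```bash
python3 q.py
```

```text
[ 0.041 -0.179  0.278] [ 0.8 -0.3  0.4] [611.3 -27.3 134.6] turned 0.147 Tc 0.28
```

Emit:
{"method": "carry_out", "body": {
  "series": [
    [255, [0, 0, 0.2], [0, 0, 0.05]]
  ]
}}

```text
t: 21.88
position: [611.3, -27.3, 134.4]
tcp_rot: [180.0, 0.0, 123.5]
contact_force: [-0.5, -0.4, 0.3]
grip_width: 39.9
grasp_force: 60.0
```

```bash
python3 q.py
```

```text
[ 0.026 -0.099  0.262] [-0.5 -0.4  0.3] [611.3 -27.3 134.4] turned 0.197 Tc 0.263
```

Emit:
{"method": "carry_out", "body": {
  "series": [
    [255, [0, 0, 0.2], [0, 0, 0.05]]
  ]
}}

```text
t: 22.0
position: [611.3, -27.4, 134.2]
tcp_rot: [-180.0, 0.0, 120.6]
contact_force: [-0.5, 0.9, 0.5]
grip_width: 39.9
grasp_force: 60.0
```

```bash
python3 q.py
```

```text
[ 0.045 -0.104  0.276] [-0.5  0.9  0.5] [611.3 -27.4 134.2] turned 0.247 Tc 0.278
```

Emit:
{"method": "carry_out", "body": {
  "series": [
    [255, [0, 0, 0.2], [0, 0, 0.05]]
  ]
}}

```text
t: 22.12
position: [611.2, -27.3, 134.0]
tcp_rot: [180.0, 0.0, 117.8]
contact_force: [-1.0, 0.7, 0.7]
grip_width: 39.8
grasp_force: 60.0
```

```bash
python3 q.py
```

```text
[-0.069 -0.081  0.302] [-1.   0.7  0.7] [611.2 -27.3 134. ] turned 0.297 Tc 0.304
```

Emit:
{"method": "carry_out", "body": {
  "series": [
    [255, [0, 0, 0.2], [0, 0, 0.05]]
  ]
}}

```text
t: 22.25
position: [611.3, -27.3, 133.8]
tcp_rot: [180.0, 0.0, 114.9]
contact_force: [0.6, -0.5, 0.9]
grip_width: 40.1
grasp_force: 60.0
```

```bash
python3 q.py
```

```text
[-0.019 -0.104  0.284] [ 0.6 -0.5  0.9] [611.3 -27.3 133.8] turned 0.347 Tc 0.288
```

Emit:
{"method": "carry_out", "body": {
  "series": [
    [255, [0, 0, 0.2], [0, 0, 0.05]]
  ]
}}

```text
t: 22.38
position: [611.3, -27.3, 133.6]
tcp_rot: [180.0, 0.0, 112.0]
contact_force: [-0.3, -0.1, 1.1]
grip_width: 40.5
grasp_force: 60.0
```

```bash
python3 q.py
```

```text
[ 0.005 -0.099  0.318] [-0.3 -0.1  1.1] [611.3 -27.3 133.6] turned 0.397 Tc 0.323
```

Emit:
{"method": "carry_out", "body": {
  "series": [
    [255, [0, 0, 0.2], [0, 0, 0.05]]
  ]
}}

```text
t: 22.5
position: [611.3, -27.4, 133.4]
tcp_rot: [180.0, 0.0, 109.2]
contact_force: [0.3, 1.1, 0.7]
grip_width: 39.6
grasp_force: 60.0
```

```bash
python3 q.py
```

```text
[-0.01  -0.075  0.298] [0.3 1.1 0.7] [611.3 -27.4 133.4] turned 0.447 Tc 0.301
```

Emit:
{"method": "carry_out", "body": {
  "series": [
    [255, [0, 0, 0.2], [0, 0, 0.05]]
  ]
}}

```text
t: 22.62
position: [611.2, -27.4, 133.2]
tcp_rot: [180.0, 0.0, 106.3]
contact_force: [-0.1, 0.5, 1.4]
grip_width: 39.6
grasp_force: 60.0
```

```bash
python3 q.py
```

```text
[-0.014 -0.025  0.33 ] [-0.1  0.5  1.4] [611.2 -27.4 133.2] turned 0.497 Tc 0.335
```

Torque is about 0.31–0.33 Nm against a 0.22 baseline, so roughly 25 N. I release and withdraw upward.

Emit:
{"method": "carry_out", "body": {
  "series": [
    [0, [0, 0, 0], [0, 0, 0]],
    [0, [0, 0, 0], [0, 0, 0]],
    [0, [0, 0, 0], [0, 0, 0]],
    [0, [0, 0, 0], [0, 0, 0]],
    [0, [0, 0, -20], [0, 0, 0]],
    [0, [0, 0, -50], [0, 0, 0]],
    [0, [0, 0, -100], [0, 0, 0]],
    [0, [0, 0, -130], [0, 0, 0]],
    [0, [0, 150, -130], [0, 0, 0]],
    [0, [0, 150, -130], [0, 0, 0]]
  ]
}}

```text
t: 23.88
position: [732.6, 8.2, 264.3]
tcp_rot: [179.9, 0.0, 106.4]
contact_force: [0.7, 0.0, 0.9]
grip_width: 91.4
grasp_force: 0.0
```

```bash
python3 -c "
from h import *
s=readout.state();print(s['position'],s['tcp_rot'])"; python3 ball.py s7; python3 - <<'E'
from h import *
from scipy.optimize import least_squares
im=cv2.imread("pics/s7.png");cv2.imwrite("pics/s7d.png",cv2.resize(im[190:300,240:390],None,fx=5,fy=5,interpolation=2))
E
```

```text
[732.61788572   8.17203079 264.32567432] [1.79912470e+02 3.58407683e-02 1.06361373e+02]
scene0 134 [165.78399799] 1.135677793354751 [627.70492695 -17.43578365 188.80641487]
s7 130 [154.6569997] 1.0981698484651812 [627.64461282 -16.83519661 178.11373192]
```

View pics/s7d.png

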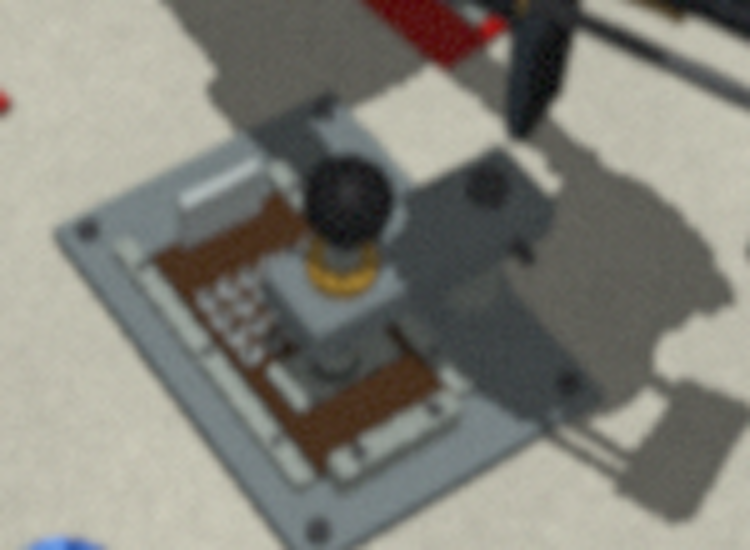

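The pallet is still against the stop (about 320,465 to 440,395). The ball (350,200) is down 11.1–11.4 mm, the hand is clear, and the force estimate is about 23–26 N. I hand in.

```bash
python3 -c "
from bench import order
print(order.sign_off())"
```

```text
the job is handed in; nothing more can be done
None
```

I pushed the pallet home against the end stop, clamped it at about 23–26 N (estimated from the knob torque, not measured directly), withdrew the hand and handed the job in; no verdict came back, and the arm kept clear of the spool, jar and fan.

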